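Load a casting into the bench oven and set its dial

TASK

Pull the bench oven's drop-down door open until it lies flat, which draws the wire rack out, and stand the elbow casting upright on its base in the middle of the rack. Push the door up again until it is fully shut with the casting inside, then turn the dial on top of the oven clockwise until its white pointer stands at the third line after the dot. Leave the other two castings where they lie.

Things in the scene. Friction and masses are not known exactly. Their poses are not given: they have to be found in the camera images.
- oven: small grey bench oven, fixed to the bench, 154 deep (own x), 180 wide (own y), 183 high; origin on the bench under the middle of the door's hinge line; its own x points from the door to the back, z up. The front edge of its top lies 52 behind the hinge line. Bench top z = 0 (a 3 mm board covers part of it)
- door (a joint): hinge of the oven's front door: 0 shut (the door then leans back 20 degrees and stays shut by its weight), grows as it is pulled down to 1.92 rad (lying flat, against its stop). The door is 118 long from hinge to free edge, 166 wide, 14 thick; it falls softly past the upright
- door_hinge (a point): middle of the door's hinge line, 55 above the bench; the hinge axis runs along the oven's y; this frame turns with the door: its z points along the door to the free edge, its -x outward
- door_handle (a point): middle of the door's round handle bar, 12 thick, 120 long, parallel to the hinge. It stands 48 beyond the door's free edge and 22 outward, 167 from the hinge: it is 36 above the oven's top when shut and 33 above the bench when open, so it can be gripped across from above in both. Frame as door_hinge
- rack_middle (a point): centre of the wire rack, at the top of its wires, 93 above the bench; the rack is 106 deep (oven x) and 130 wide (oven y) with a rail 11 high round it. Links tie it to the door: it is home inside with the door shut and slides 110 out of the front, over the flat door, as the door opens. Axes as the oven's
- dial (a joint): dial on the oven's top: 0 with the pointer at the scale's dot, grows as it turns clockwise seen from above, 0.524 rad from line to line; third line at 1.571 rad, end stop 4.19 rad
- dial_grip (a point): on the dial's vertical axis, in its grip bar, 211 above the bench. The bar is 44 long and 13 wide and stands 28 high on a round skirt 50 wide; bar top 222, skirt top 194 above the bench, so keep fingertips above the skirt; its own x points along the bar to the white pointer end
- third_line (a point): middle of the third line after the dot on the dial's scale, 36 from the dial's axis
- elbow: grey aluminium elbow casting, 65 x 74 x 50 high: a flanged base with two ears, an upright round neck 33 thick, open at the top, and a short round spout to its own +x. Origin at the underside; ears lie along its y; the neck's centre is 8 behind the origin (own -x), and gripped across the elbow's y it is free from 16 to 50 above the underside. z up
- cap: grey round cap casting, 68 x 70 x 21 high, to be left alone; origin under its middle
- lever_arm: grey lever arm casting, 30 x 91 x 21 high, to be left alone; origin under its middle

How it is judged:
On the way, in this order (a step that is already met when the one before it is completed fails the run):
1. the door is pulled down flat (value of joint door above 1.78 rad), for 0.2 s.
2. the elbow stands released on the rack (horizontal distance between elbow and rack_middle below 0.03 m and z of elbow in the frame of rack_middle between -0.006 and 0.006 m and angle between elbow's own z axis and vertical below 0.12 rad and contact force between the fingers and elbow below 0.1 N and value of joint door above 1.6 rad), for 0.2 s.
3. the door is fully shut (value of joint door below 0.05 rad), for 0.2 s.
4. the dial stands at the third line (value of joint dial between 1.451 and 1.691 rad), for 0.2 s.
At the end, for the whole second after the job is handed in: The door is shut (within 0.05 rad), the elbow stands upright at rest on the rack inside (base on the wires, within 35 mm of the rack's centre), the dial stands at the third line after the dot (within 0.12 rad), and the cap and the lever arm are within 30 mm of where they were (all of step 4 and value of joint door below 0.05 rad and horizontal distance between elbow and rack_middle below 0.035 m and z of elbow in the frame of rack_middle between -0.006 and 0.006 m and angle between elbow's own z axis and vertical below 0.12 rad and linear speed of elbow below 0.02 m/s and distance of each of cap, lever_arm from where it was at the start of the episode below 0.03 m); the robot touches nothing.
It fails at once if the cap or the lever arm is pushed away (distance of any of cap, lever_arm from where it was at the start of the episode above 0.03 m).
It also fails if it takes over 64 s, if anything falls off the work surface, if the arm or the gripper's body presses on something with over 40 N, if the wrist force passes 120 N, or if a joint passes its speed limit or range.

ROBOT

A 6-joint arm with a two-finger parallel gripper is mounted at the origin on a cart in front of the work surface, level with it; the furniture and walls round the work are solid. World frame = base frame: x ahead of the robot, y to its left, z up, the work surface at z = 0. Lengths are in m, angles in rad, forces in N, time in s.
With the tool pointing down it reaches from about 0.275 to 0.825 m from the base axis. Payload 4.9 kg.
Tool frame: the origin (TCP) lies midway between the tips of the shut fingers; the grasp point (between the pads) lies 19 mm behind it (bot.grip_depth is the distance from the TCP to the grasp point, in m); y points along the fingers, x is the direction in which the jaws open and shut, and the axes are right-handed (so a half turn about y gives the same grasp; the last joint's range is limited). The gripper opens to 85 mm and grips with 20 to 120 N. Pads are 22 mm wide; open, the fingers measure 114 mm over their backs; the gripper's body (76 mm by 85 mm) begins 54 mm behind the grasp point. The pads swing forward as they close: fully open they stand 13 mm farther back than shut.
Start: joints at [1.208, 0.326, -0.193, 1.052, 0, 1.437], TCP at [0.125, 0.536, 0.231] pointing down, gripper open.
Joint ranges: [-2.65, 2.65], [-0.97, 1.79], [-1.3, 1.35], [-1.93, 2.1], [-1.47, 1.37], [-3.14, 3.14]. Speed limits (rad/s): [2.57, 2.57, 3.14, 3.14, 3.14, 3.14].

INTERFACE

Orientations are given as a unit quaternion [w, x, y, z].
In Python, from cell import bot gives the robot as it stands. Calls block until the motion is done:
- bot.move_pose(position, orientation): joint-space move of the TCP to a pose.
- bot.move_linear(position, speed=0.15, rotation=None, until_force=None): straight line of the TCP; rotation=None keeps the orientation; speed is the mean speed in m/s. With until_force (N) it stops when the force on the tool has changed by that much, and returns True; else False.
- bot.goto_joints(angles): joint-space move.
- bot.set_gripper(opening, grasp_force=None): opening from 0.0 (shut) to 1.0 (fully open); grasp_force is the grip in N (None keeps the last); returns when the fingers have stopped.
- bot.wait(seconds).
- bot.solve_ik(position, orientation): joint angles nearest the present ones, or None.
- bot.camera(name): name is "side" or "top"; returns the picture (480x640x3 uint8, red, green, blue); there is no depth.
- bot.calibration(name): a dict with "mtx" (3x3 intrinsics, pixels), "k1" (the pictures are not rectified: a ray, as slopes to the right and down, at radius r is drawn at 1 + k1 r^2 times it, then the intrinsics apply), "extrinsics" (4x4, takes a point from world to camera coordinates). Camera axes: x right, y down, z forward; pixel columns grow to the right and rows downward; lengths in m; the calibration is good to about 2 mm. A picture is of the moment at which its call begins. calibration takes no time and is no camera call.
A pose or a line that the arm cannot do raises bot.PlanningError and nothing moves.
- bot.close_job(): hands the job in, once; it reports no verdict.
Trained networks look in the newest picture that a camera, given by its name, has taken for a name from the list of things; names that differ only in an ending like _2 or _b are one class to them, and where a whole thing is asked for, a point or a joint stands for the part that bears it (a point fixed in the world has none). Each returns a list of dicts, best first, with "confidence" (0 to 1); they miss things now and then, are a little off and sometimes report something else, mostly with a low value. They report only what shows in the picture. A call takes as long as a camera call.
- bot.search_frame(camera, thing): "bbox" ([left, top, width, height] in pixels, round what is visible of it).
Readings, each from a call of its own:
- bot.read_clock(): time.
- bot.read_joint_positions(): joint angles.
- bot.read_joint_vel(): joint speeds.
- bot.read_joint_efforts(): joint torques, N m.
- bot.read_position(): TCP position.
- bot.read_tool_rot(): TCP orientation.
- bot.read_ft_force(): force on the tool from outside, world axes, zero at the start.
- bot.read_moment(): the same for the moment, N m.
- bot.read_gripper_width(): opening from 0.0 (shut) to 1.0 (fully open).
Only numpy, scipy, OpenCV 4.12 (cv2) and the standard library are available. Lean on these libraries where they do the work, as an engineer would, in place of code of your own. Each camera call takes 0.05 s, during which the arm holds its last target. There are 200 camera calls.

## Working session

There is one attempt and no reset: what is moved stays moved. The work goes in short steps, each a Python script; the robot and the scene stay as the last script left them, time stands still between calls to the robot, and variables do not carry over. Pictures are saved under pics/ and viewed, about 8 in all and at most 12, crops included, and the job is handed in when it is done.

```bash
mkdir -p pics; ls; python3 - <<'E'
from cell import bot
import cv2
for n in("side","top"):
    im=bot.camera(n); cv2.imwrite(f"pics/{n}0.png",im[:,:,::-1])
    c=bot.calibration(n); print(n,c)
    for t in ("oven","door","door_handle","dial","dial_grip","third_line","elbow","cap","lever_arm","rack_middle"):
        try: print(t,[(d['bbox'],round(d['confidence'],2)) for d in bot.search_frame(n,t)][:3])
        except Exception as e: print(t,e)
print(bot.read_clock(),bot.read_tool_rot(),bot.grip_depth)
E
```

```text
pics
side {'mtx': array([[482.17180569,   0.        , 323.4745385 ],
       [  0.        , 482.17180569, 239.50325497],
       [  0.        ,   0.        ,   1.        ]]), 'k1': 0.01076545103601988, 'extrinsics': array([[-0.94992501, -0.31219127, -0.01338225,  0.56373794],
       [-0.15327549,  0.50284622, -0.85067756,  0.09828054],
       [ 0.27230333, -0.80602872, -0.52551747,  0.94688994],
       [ 0.        ,  0.        ,  0.        ,  1.        ]])}
oven [([279.3, 178.2, 108.2, 137.4], 0.6), ([230.5, 339.3, 43.4, 40.8], 0.2)]
door [([294.1, 195.9, 91.8, 98.5], 0.76)]
door_handle [([291.5, 195.5, 95.6, 102.0], 0.58)]
dial [([294.5, 179.1, 25.7, 26.0], 0.69)]
dial_grip []
third_line [([279.0, 181.6, 110.4, 132.4], 0.57), ([290.7, 194.1, 96.1, 102.4], 0.56)]
elbow [([282.1, 362.4, 45.8, 45.5], 0.79)]
cap [([232.2, 338.2, 41.3, 41.2], 0.79)]
lever_arm [([290.7, 191.7, 95.6, 99.6], 0.66), ([399.0, 247.2, 39.7, 13.1], 0.65)]
rack_middle []
top {'mtx': array([[444.8074721 ,   0.        , 316.27994917],
       [  0.        , 444.8074721 , 236.7910597 ],
       [  0.        ,   0.        ,   1.        ]]), 'k1': -0.10279211647262056, 'extrinsics': array([[-0.00966503, -0.99962586,  0.02558779,  0.21032779],
       [-0.9941729 ,  0.00685857, -0.10757883,  0.52684041],
       [ 0.10736308, -0.02647844, -0.99386722,  1.07726158],
       [ 0.        ,  0.        ,  0.        ,  1.        ]])}
oven [([295.0, 178.6, 100.4, 108.4], 0.87)]
door [([293.9, 206.6, 52.0, 80.5], 0.79), ([390.0, 282.1, 19.1, 29.4], 0.27)]
door_handle []
dial [([336.5, 195.8, 15.3, 18.6], 0.84)]
dial_grip [([332.0, 193.9, 23.2, 22.0], 0.92)]
third_line [([289.1, 178.9, 101.8, 105.5], 0.58)]
elbow [([209.5, 243.9, 31.6, 27.9], 0.89)]
cap [([228.9, 198.1, 28.6, 28.7], 0.78)]
lever_arm [([389.1, 282.1, 21.2, 31.3], 0.56)]
rack_middle []
1.1 [-0.55380525  0.55381298  0.43962567 -0.43968193] 0.0187
```

```bash
python3 - <<'E'
import cv2
a=cv2.imread("pics/top0.png")[160:340,190:430]; cv2.imwrite("pics/t1.png",cv2.resize(a,None,fx=3.3,fy=3.3,interpolation=cv2.INTER_CUBIC))
a=cv2.imread("pics/side0.png")[165:425,215:450]; cv2.imwrite("pics/s1.png",cv2.resize(a,None,fx=2.3,fy=2.3,interpolation=cv2.INTER_CUBIC))
E
```

```text
(no output)
```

View pics/t1.png

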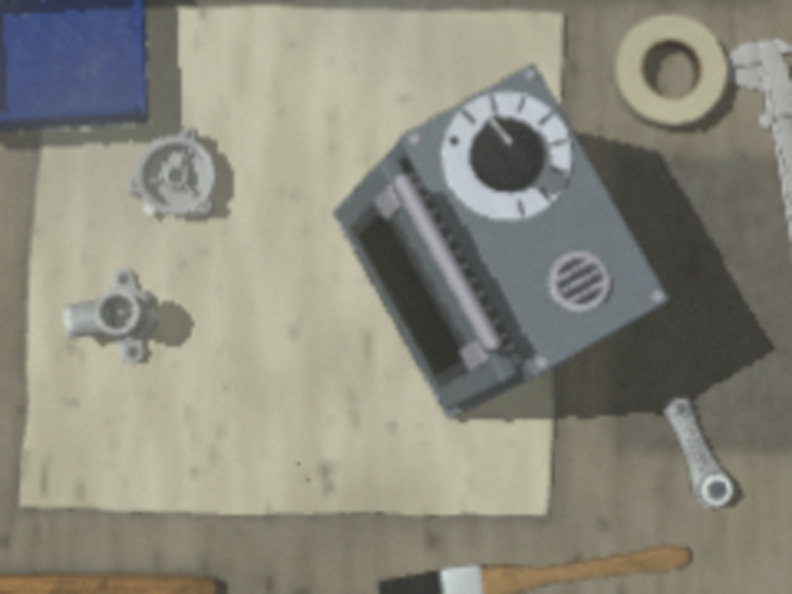

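View pics/s1.png

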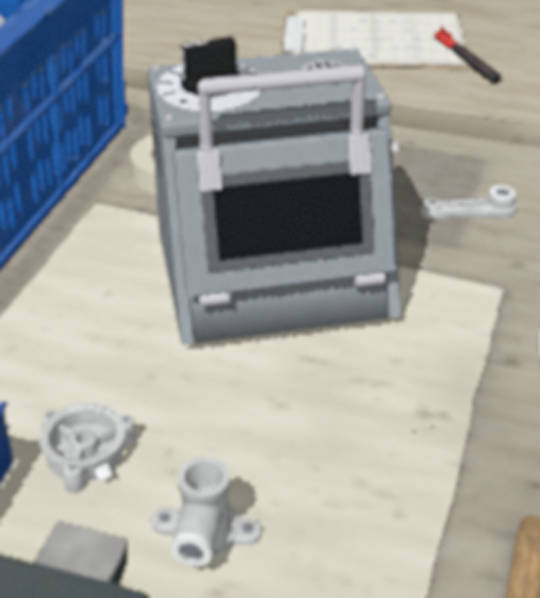

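```bash
cat > h.py <<'E'
import numpy as np, cv2
from cell import bot
from scipy.optimize import least_squares
C={n:bot.calibration(n) for n in("side","top")}
def proj(n,P):
    c=C[n];P=np.atleast_2d(P).astype(float);q=P@c["extrinsics"][:3,:3].T+c["extrinsics"][:3,3]
    s=q[:,:2]/q[:,2:];s=s*(1+c["k1"]*(s**2).sum(1,keepdims=True))
    return s*c["mtx"][0,0]+c["mtx"][:2,2]
def tri(a,b,x0=(.4,.2,.1)):   # side px, top px
    r=least_squares(lambda p:np.r_[proj("side",p)[0]-a,proj("top",p)[0]-b],x0)
    return r.x,np.abs(r.fun).max()
def atz(n,px,z):
    r=least_squares(lambda p:proj(n,[p[0],p[1],z])[0]-px,(.4,.1));return r.x
S=lambda u,v:np.array([u/2.3+215,v/2.3+165])-.28
T=lambda u,v:np.array([u/3.3+190,v/3.3+160])-.35
E
python3 - <<'E'
from h import *
np.set_printoptions(precision=4,suppress=True)
for nm,s,t in [("hand+y",(205,84),(398,180)),("hand-y",(360,72),(492,345)),("rim",(205,474),(118,312)),("ear1",(165,518),(123,278)),("ear2",(243,530),(133,352)),("topfrontL",(163,130),(403,137)),
 ("backR",(362,50),(665,297)),("backL",(150,70),(531,65)),("spout",(194,550),(68,318))]:
    print(nm,*tri(S(*s),T(*t)))
for px,z in [((507,155),.184),((453,140),.184),((520,103),.184),((497,126),.222),((508,152),.222),((336,213),.055),((452,412),.055)]:print(px,atz("top",T(*px),z))
E
```

```text
hand+y [0.5525 0.2227 0.2225] 0.6859003507443902
hand-y [0.4507 0.1659 0.2194] 0.2917205330787169
rim [0.4837 0.4253 0.0535] 0.5210668799768428
ear1 [0.5123 0.4297 0.0078] 0.7309752632125708
ear2 [0.4589 0.4226 0.0068] 0.46394270356898915
topfrontL [0.589  0.2187 0.1761] 0.3522295962616795
backR [0.4786 0.0493 0.1806] 2.0753848693033774
backL [0.6354 0.1339 0.1796] 0.6818910899937407
spout [0.478  0.4658 0.0307] 1.7628154017652946
(507, 155) [0.5761 0.1517]
(453, 140) [0.5861 0.1866]
(520, 103) [0.6105 0.1426]
(497, 126) [0.5878 0.161 ]
(508, 152) [0.5713 0.1544]
(336, 213) [0.5565 0.2665]
(452, 412) [0.4105 0.1831]
```

```bash
cat >> h.py <<'E'
from scipy.spatial.transform import Rotation as R
O=np.array([.4843,.2260]);YAW=np.radians(-61.4)
X=np.array([np.cos(YAW),np.sin(YAW)]);Y=np.array([-X[1],X[0]])
def W(x,y,z): return np.r_[O+x*X+y*Y,z]
def rot(yaw):
    c,s=np.cos(yaw),np.sin(yaw)
    q=R.from_matrix(np.array([[c,0,-s],[s,0,c],[0,-1,0]])).as_quat();return np.r_[q[3],q[:3]]
GD=bot.grip_depth
def hand(a,y=-.01,dz=0):  # TCP with grasp point on handle bar at door angle a
    t=np.radians(12.45)-a
    return W(.1675*np.sin(t),y,.055+.1675*np.cos(t)-GD+dz)
def best(p,yaw):  # tool yaw or yaw+pi, whichever keeps joint 6 nearer
    q0=np.array(bot.read_joint_positions());o=[]
    for k in(0,np.pi):
        q=bot.solve_ik(p,rot(yaw+k))
        if q is not None:o.append((abs(q[5]-q0[5])+ (9 if abs(q[5])>2.6 else 0),yaw+k))
    return min(o)[1]
def stat(m=""): print(m,"t",round(bot.read_clock(),2),"p",np.round(bot.read_position(),4),"F",np.round(bot.read_ft_force(),1),"w",round(bot.read_gripper_width(),3),flush=True)
E
python3 - <<'E'
from h import *
p=hand(0,dz=.06); yw=best(p,YAW); print(yw,bot.solve_ik(p,rot(yw)))
bot.set_gripper(.45)
bot.move_pose(p,rot(yw)); stat("above")
bot.move_linear(hand(0),speed=.1,until_force=15); stat("down")
bot.set_gripper(0,grasp_force=40); stat("grip")
im=bot.camera("top");cv2.imwrite("pics/t2.png",im[:,:,::-1])
bot.move_linear(hand(.2),speed=.1); stat("pulled")
E
```

```text
2.069960492865275 [ 0.22726379  0.26762518 -0.19964505  1.10352609  0.         -0.27190038]
above t 3.46 p [0.4925 0.1901 0.2598] F [ 0.7 -0.2 -0.2] w 0.447
down t 4.21 p [0.4931 0.1897 0.2003] F [0.7 0.5 0.4] w 0.448
grip t 4.57 p [0.4935 0.1894 0.2007] F [ 0.5 -0.   3.3] w 0.123
pulled t 5.1 p [0.4775 0.2187 0.2042] F [ 0.3 -1.1  6.1] w 0.122
```

```bash
python3 - <<'E'
from h import *
for a in np.linspace(.4,1.9,9):
    bot.move_linear(hand(a),speed=.12); 
    if a>.5: stat(round(a,2))
bot.wait(.2); stat("flat")
im=bot.camera("top");cv2.imwrite("pics/t3.png",im[:,:,::-1])
bot.set_gripper(.45); bot.move_linear(hand(1.9,dz=.1),speed=.2); bot.move_linear(W(-.25,-.02,.3),speed=.3); stat("up")
ims=[bot.camera(n) for n in("top","side")]
for n in("top","side"):print(n,[(t,[(d['bbox'],round(d['confidence'],2)) for d in bot.search_frame(n,t)][:1]) for t in("elbow","rack_middle")])
a=cv2.resize(ims[0][160:340,190:430],None,fx=3.3,fy=3.3,interpolation=2);cv2.imwrite("pics/t4.png",a[:,:,::-1])
a=cv2.resize(ims[1][165:425,215:450],None,fx=2.3,fy=2.3,interpolation=2);cv2.imwrite("pics/s4.png",a[:,:,::-1])
E
```

```text
0.59 t 5.93 p [0.4467 0.2745 0.1922] F [ 3.9  0.6 -2.2] w 0.123
0.78 t 6.34 p [0.4331 0.2992 0.1779] F [ 5.5  0.9 -2.5] w 0.122
0.96 t 6.75 p [0.4209 0.3213 0.1588] F [ 4.3  1.  -2. ] w 0.124
1.15 t 7.16 p [0.4108 0.3394 0.1352] F [ 4.6 -0.5 -2.8] w 0.117
1.34 t 7.57 p [0.4031 0.3535 0.1085] F [ 4.4 -1.3 -3.8] w 0.125
1.52 t 7.97 p [0.3979 0.363  0.0793] F [ 4.4 -0.5 -1.9] w 0.124
1.71 t 8.38 p [0.3956 0.3673 0.0485] F [ 3.5 -3.1 -0.3] w 0.125
1.9 t 8.79 p [0.3961 0.3664 0.0175] F [ 5.2 -5.1 -1.8] w 0.121
flat t 8.99 p [0.3961 0.3664 0.0176] F [ 4.3 -4.5 -1.3] w 0.12
up t 10.89 p [0.3465 0.4351 0.2977] F [ 0.4 -0.5 -0.6] w 0.45
top [('elbow', [([208.5, 240.3, 28.0, 31.7], 0.68)]), ('rack_middle', [([270.1, 223.4, 70.1, 69.7], 0.89)])]
side [('elbow', [([281.4, 365.1, 45.4, 43.8], 0.85)]), ('rack_middle', [([300.9, 251.1, 88.9, 58.0], 0.89)])]
```

View pics/t4.png

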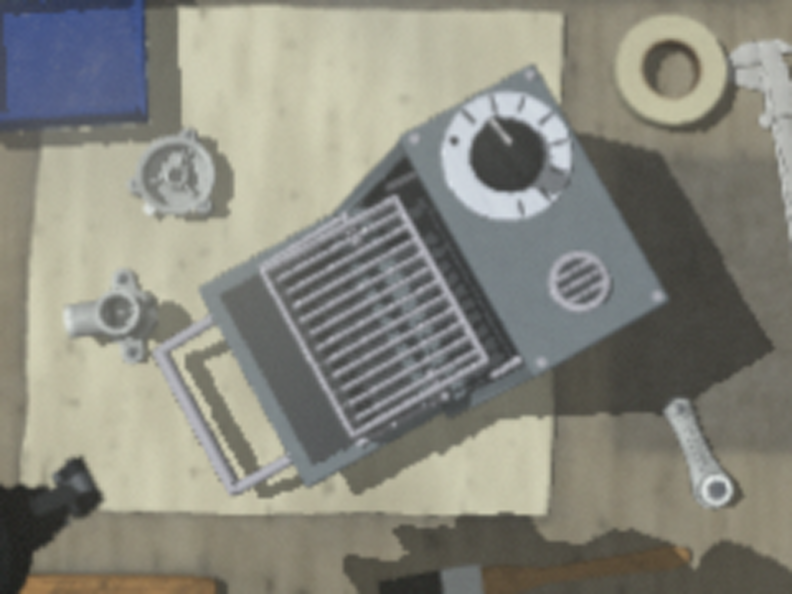

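View pics/s4.png

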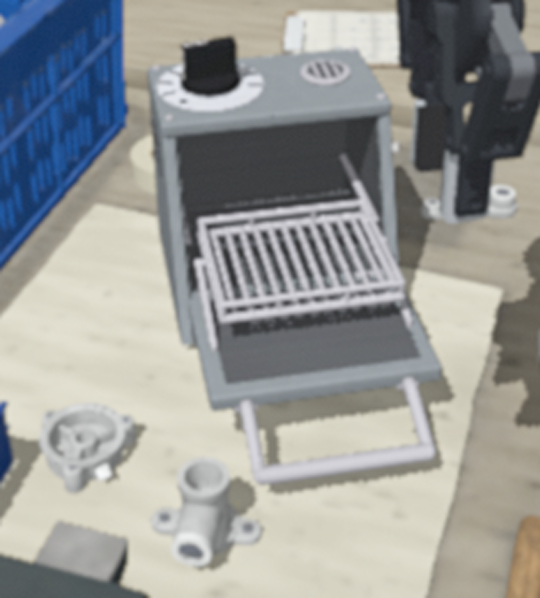

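```bash
python3 - <<'E'
from h import *
np.set_printoptions(precision=4,suppress=True)
ov=lambda p:np.array([(p[:2]-O)@X,(p[:2]-O)@Y])
P=[]
for s,t in [((222,309),(266,270)),((201,220),(395,201)),((366,208),(486,357)),((402,292),(353,433))]:
    p,e=tri(S(*s),T(*t));P.append(p);print(p,e,ov(p))
m=np.mean(P,0);print("mid",m,ov(m), "yaw y", np.degrees(np.arctan2(*(P[1]-P[2])[[1,0]])),np.degrees(np.arctan2(*(P[0]-P[3])[[1,0]])))
for s,t in [((262,474),(162,353)),((432,452),(234,490))]: p,e=tri(S(*s),T(*t));print("handle",p,e,ov(p))
q=[atz("top",T(*t),.104) for t in[(266,270),(395,201),(486,357),(353,433)]];print(np.mean(q,0),ov(np.mean(q,0)))
E
```

```text
[0.5101 0.3143 0.0959] 0.31784997645357294 [-0.0652  0.0649]
[0.5585 0.2238 0.1032] 0.1782544466499587 [0.0374 0.0641]
[0.4445 0.1601 0.0964] 1.7489061639923307 [ 0.0388 -0.0664]
[0.3945 0.2538 0.0927] 0.9238784857704445 [-0.0674 -0.0656]
mid [0.4769 0.238  0.0971] [-0.0141 -0.0007] yaw y 29.202764717818564 27.618755697877145
handle [0.4549 0.3962 0.033 ] 0.3603674283090754 [-0.1635  0.0556]
handle [0.3522 0.3426 0.0324] 1.0521451152841337 [-0.1656 -0.0602]
[0.4783 0.2382] [-0.0136  0.0006]
```

```bash
python3 - <<'E'
from h import *
N=np.array([.4837,.4255]); y0=np.radians(7.6)
yw=best(np.r_[N,.12],y0); print(np.degrees(yw))
bot.set_gripper(.58)
bot.move_pose(np.r_[N,.13],rot(yw)); 
hit=bot.move_linear(np.r_[N,.025],speed=.12,until_force=8); stat(("down",hit))
bot.set_gripper(0,grasp_force=40); stat("grip"); z0=bot.read_position()[2]
bot.move_linear(np.r_[N,z0+.13],speed=.2); stat("lift")
y1=yw+np.radians(28.6-7.6)
D=np.array([.4774,.2382])+.008*X
bot.move_linear(np.r_[D,z0+.13],speed=.2,rotation=rot(y1)); stat("over")
bot.move_linear(np.r_[D,z0+.097],speed=.1)
ims=[bot.camera(n) for n in("top","side")]
hit=bot.move_linear(np.r_[D,z0+.086],speed=.03,until_force=4); stat(("low",hit))
a=cv2.resize(ims[1][165:425,215:450],None,fx=2.3,fy=2.3,interpolation=2);cv2.imwrite("pics/s5.png",a[:,:,::-1])
E
```

```text
187.60000000000002
('down', False) t 13.72 p [0.4843 0.426  0.0259] F [ 0.2 -0.5  0.6] w 0.577
grip t 14.02 p [0.4844 0.426  0.0262] F [-0.9 -0.9  4.9] w 0.366
lift t 14.82 p [0.4829 0.4249 0.1548] F [-0.7  0.8 -1. ] w 0.36
over t 15.95 p [0.4811 0.2316 0.1558] F [ 1.   0.7 -2. ] w 0.368
('low', True) t 16.87 p [0.482  0.2312 0.1159] F [-0.3 -1.   4.8] w 0.367
```

View pics/s5.png

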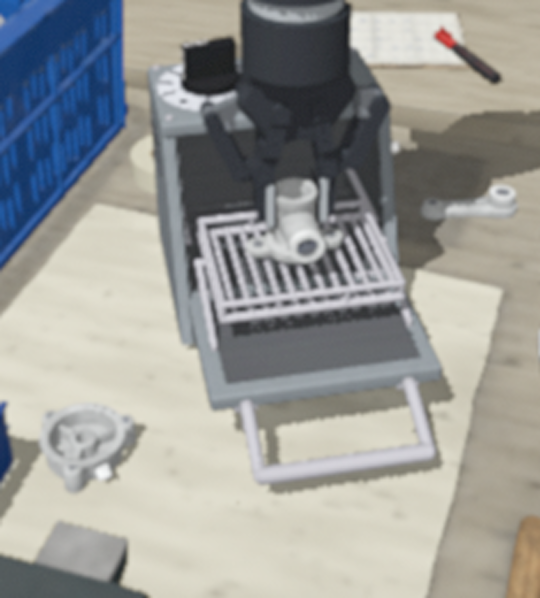

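```bash
python3 - <<'E'
from h import *
bot.set_gripper(.58); stat("rel")
p=np.array(bot.read_position())
bot.move_linear(p+[0,0,.10],speed=.15)
bot.move_linear(np.r_[W(-.25,-.02,.3)],speed=.3); stat("up")
ims=[bot.camera(n) for n in("top","side")]
a=cv2.resize(ims[0][200:310,235:375],None,fx=5,fy=5,interpolation=2);b=cv2.resize(ims[1][235:345,290:400],None,fx=5,fy=5,interpolation=2)
cv2.imwrite("pics/b6.png",cv2.resize(np.hstack([a,b]),None,fx=.64,fy=.64,interpolation=3)[:,:,::-1])
E
```

```text
rel t 17.18 p [0.4811 0.231  0.1148] F [-0.1 -0.   0.5] w 0.58
up t 19.02 p [0.3472 0.4348 0.299 ] F [-0.2 -0.1 -0.1] w 0.582
```

View pics/b6.png

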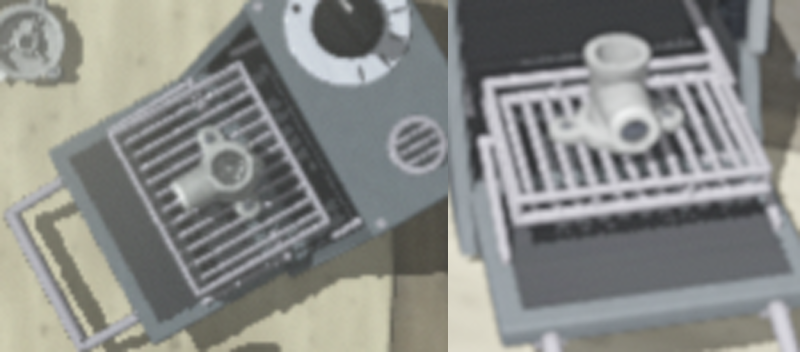

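```bash
python3 - <<'E'
from h import *
p,e=tri([342.6,251.0],[307.5,249.8]);print("rim",p,e,"vs",np.array([.4774,.2382])+.008*X)
yw=best(hand(1.9,dz=.1),YAW);print(np.degrees(yw))
bot.set_gripper(.45)
bot.move_pose(hand(1.9,dz=.12),rot(yw)); stat("above")
print(bot.move_linear(hand(1.9),speed=.12,until_force=10)); stat("down")
bot.set_gripper(0,grasp_force=40); stat("grip")
for a in np.linspace(1.7,.0,10):
    bot.move_linear(hand(a),speed=.1); stat(round(a,2))
E
```

```text
rim [0.48425175 0.22797584 0.14022589] 1.4061371162879368 vs [0.48122953 0.23117614]
118.60000000000001
above t 20.66 p [0.3962 0.3677 0.1381] F [ 0.4  0.1 -0.1] w 0.451
False
down t 21.81 p [0.3964 0.3678 0.0183] F [-0.5  0.3 -0.9] w 0.45
grip t 22.17 p [0.3969 0.3667 0.0184] F [ 1.8 -5.3  6.8] w 0.126
1.7 t 22.65 p [0.3963 0.3678 0.0509] F [ 3.9 -1.6 -3.7] w 0.118
1.51 t 23.12 p [0.3985 0.3638 0.0819] F [ 2.2  3.9 -2.7] w 0.123
1.32 t 23.58 p [0.4032 0.3551 0.1118] F [-0.3  8.5  0.5] w 0.121
1.13 t 24.05 p [0.4104 0.3421 0.1392] F [-5.3 11.3  6.1] w 0.116
0.94 t 24.52 p [0.4198 0.325  0.1635] F [-9.4 14.6 14. ] w 0.118
0.76 t 24.98 p [0.432  0.303  0.1838] F [-14.5  14.9  26.9] w 0.122
0.57 t 25.45 p [0.4467 0.2762 0.1985] F [-15.    9.1  34.7] w 0.12
0.38 t 25.92 p [0.4629 0.2467 0.207 ] F [-12.2   1.7  38.6] w 0.121
0.19 t 26.38 p [0.4794 0.2165 0.2084] F [-7.4 -4.  33.9] w 0.121
0.0 t 26.85 p [0.4942 0.1894 0.2033] F [-4.7 -2.7 24.8] w 0.121
```

```bash
python3 - <<'E'
from h import *
bot.move_linear(hand(-.03),speed=.05); stat("push")
bot.wait(.2)
bot.set_gripper(.45); stat("rel")
bot.move_linear(hand(0,dz=.09),speed=.15)
bot.move_linear(W(-.2,-.02,.32),speed=.3); stat("up")
ims=[bot.camera(n) for n in("top","side")]
a=cv2.resize(ims[0][165:295,285:405],None,fx=4.5,fy=4.5,interpolation=2)
b=cv2.resize(ims[1][170:320,275:395],None,fx=3.9,fy=3.9,interpolation=2)
cv2.imwrite("pics/t7.png",a[:,:,::-1]);cv2.imwrite("pics/s7.png",b[:,:,::-1])
E
```

```text
push t 27.1 p [0.4943 0.1894 0.203 ] F [-12.6   9.5  32.3] w 0.117
rel t 27.68 p [0.4945 0.1849 0.1977] F [ 0.1  0.4 -0.5] w 0.451
up t 29.38 p [0.3712 0.3912 0.3193] F [-0.8  0.4 -0.3] w 0.453
```

View pics/t7.png

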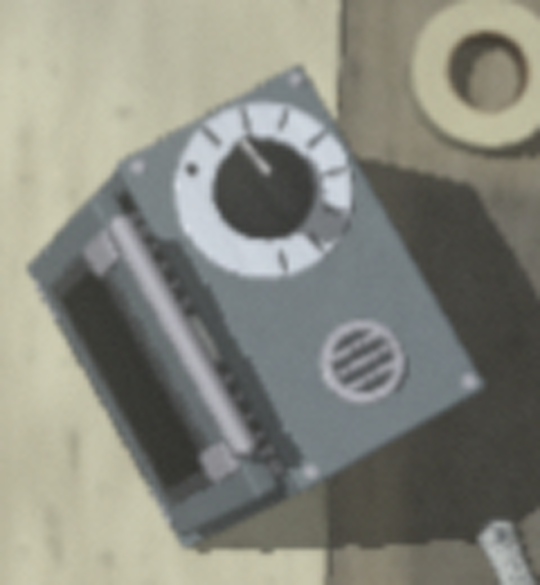

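View pics/s7.png

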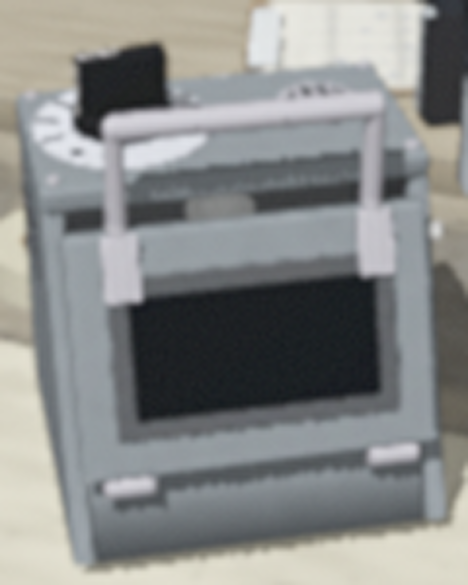

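```bash
python3 - <<'E'
from h import *
np.set_printoptions(precision=4,suppress=True)
I={n:bot.camera(n) for n in("top","side")}
for n,(a,b,c,d) in {"top":(205,285,295,350),"side":(185,300,285,390)}.items():
    o=cv2.imread(f"pics/{n}0.png")[:,:,::-1]; x,y=[cv2.cvtColor(np.ascontiguousarray(i[a:b,c:d]),cv2.COLOR_RGB2GRAY).astype(np.float32) for i in(o,I[n])]
    print(n,"shift",cv2.phaseCorrelate(x,y),np.abs(x-y).mean())
A=np.array([.5761,.1517]); A2=W(.109,.045,0)[:2]; print(A,A2)
g=cv2.cvtColor(I["side"],cv2.COLOR_RGB2GRAY); m=(g<50)
roi=np.zeros_like(m); roi[178:208,290:323]=1; m&=roi
def mask(th,A):
    k=np.zeros_like(g); c,s=np.cos(th),np.sin(th)
    P=[[A[0]+c*u-s*v,A[1]+s*u+c*v,z] for u in(-.022,.022) for v in(-.0065,.0065) for z in(.194,.222)]
    t=np.linspace(0,6.28,40);Q=[[A[0]+.024*np.cos(i),A[1]+.024*np.sin(i),z] for i in t for z in(.187,.194)]
    for p in(P,Q): cv2.fillConvexPoly(k,cv2.convexHull((proj("side",p)*16).astype(np.int32)),1,shift=4)
    return (k>0)&roi
best=[]
for th in range(-20,91,5):
    for dx in np.arange(-.006,.0061,.002):
        for dy in np.arange(-.006,.0061,.002):
            k=mask(np.radians(th),A+[dx,dy]);best.append(((k&m).sum()/(k|m).sum(),th,dx,dy))
top={}
for b in best: top[b[1]]=max(top.get(b[1],(0,)),b)
for t in top:print(t,np.round(top[t],3))
gt=cv2.cvtColor(I["top"],cv2.COLOR_RGB2GRAY);print(gt[190:214,334:356])
for th in(15,25,35,45):print(th,proj("top",[[A[0]+r*np.cos(np.radians(th)),A[1]+r*np.sin(np.radians(th)),.222] for r in(0,.01,.022)]).round(1).tolist())
E
```

```text
top shift ((-0.009378063329663178, -0.010260479595181948), 0.970597883562247) 6.8977275
side shift ((0.11090507209355849, 0.015048495287452113), 0.907969210177292) 2.8756108
[0.5761 0.1517] [0.576  0.1518]
-20 [  0.506 -20.      0.002  -0.006]
-15 [  0.499 -15.      0.002  -0.006]
-10 [  0.495 -10.      0.002  -0.006]
-5 [ 0.492 -5.     0.002 -0.006]
0 [ 0.484  0.     0.004 -0.006]
5 [ 0.481  5.     0.004 -0.004]
10 [ 0.487 10.     0.002 -0.006]
15 [ 0.484 15.     0.004 -0.006]
20 [ 0.489 20.     0.002 -0.006]
25 [ 0.493 25.     0.002 -0.006]
30 [ 0.486 30.     0.002 -0.006]
35 [ 0.483 35.     0.004 -0.006]
40 [ 0.484 40.     0.002 -0.006]
45 [ 0.491 45.     0.002 -0.006]
50 [ 0.494 50.     0.002 -0.006]
55 [ 0.502 55.     0.002 -0.006]
60 [ 0.51  60.     0.002 -0.006]
65 [ 0.517 65.     0.002 -0.006]
70 [ 0.528 70.     0.    -0.006]
75 [ 0.539 75.     0.    -0.006]
80 [ 0.534 80.    -0.002 -0.004]
85 [ 0.516 85.     0.    -0.006]
90 [ 0.502 90.     0.    -0.006]
[[191 198 202 198 174 145 199 208 209 204 205 205 204 180 144 195 206 199
  183 162 140 128]
 [203 209 207 205 184 142 176
[... 1618 characters left out ...]
 65  64
   62  64  76 109]
 [ 68  68  68  71  71  71  67  68  69  67  66  65  67  69  68  65  65  62
   61  64  81 113]
 [ 68  68  69  67  69  70  66  71  68  65  67  63  65  67  70  65  66  64
   61  63  86 117]
 [ 71  67  67  68  68  69  70  67  67  67  65  65  64  64  67  68  63  62
   61  75 100 120]
 [ 85  65  64  66  69  68  68  69  67  66  65  63  62  62  64  65  63  61
   65  88 113 121]
 [117  74  64  67  67  66  68  66  65  67  66  66  64  62  61  61  61  60
   73 101 120 122]]
15 [[344.9, 203.4], [343.5, 198.8], [341.9, 193.3]]
25 [[344.9, 203.4], [342.7, 199.1], [340.2, 193.9]]
35 [[344.9, 203.4], [342.0, 199.5], [338.6, 194.8]]
45 [[344.9, 203.4], [341.4, 200.0], [337.2, 196.0]]
```

```bash
python3 - <<'E'
from h import *
A=np.array([.5761,.1517]); y0=np.radians(125.5); tgt=np.radians(-51.3)
yw=best(np.r_[A,.26],y0)
qs=[np.round(bot.solve_ik(np.r_[A,.199],rot(yw+d)),2).tolist() for d in(0,tgt)];print(qs)
bot.set_gripper(.4)
bot.move_pose(np.r_[A,.29],rot(yw))
print(bot.move_linear(np.r_[A,.199],speed=.1,until_force=8)); stat("down")
bot.set_gripper(0,grasp_force=40); stat("grip")
for k in(.25,.5,.75,1): bot.move_pose(np.r_[A,.199],rot(yw+k*tgt)); stat(k)
print(np.round(bot.read_moment(),2)); bot.wait(.2)
bot.set_gripper(.4); bot.move_linear(np.r_[A,.30],speed=.15); bot.move_linear(W(-.2,-.02,.33),speed=.3); stat("up")
ims=[bot.camera(n) for n in("top","side")]
a=cv2.resize(ims[0][165:295,285:405],None,fx=4.5,fy=4.5,interpolation=2);cv2.imwrite("pics/t8.png",a[:,:,::-1])
cv2.imwrite("pics/side8.png",ims[1][:,:,::-1])
for n,im,(r,b,c,d) in(("top",ims[0],(205,285,295,350)),("side",ims[1],(185,300,285,390))):
    o=cv2.imread(f"pics/{n}0.png")[:,:,::-1];x,y=[cv2.cvtColor(np.ascontiguousarray(i[r:b,c:d]),cv2.COLOR_RGB2GRAY).astype(np.float32) for i in(o,im)]
    print(n,"shift",cv2.phaseCorrelate(x,y))
g=cv2.cvtColor(ims[0],cv2.COLOR_RGB2GRAY)[190:208,336:356];print(g)
for th in(-5,-10,-15,-20,-25):print(th,proj("top",[[A[0]+r*np.cos(np.radians(th)),A[1]+r*np.sin(np.radians(th)),.222] for r in(0,.01,.022)]).round(1).tolist())
E
```

```text
[[0.13, 0.43, -0.12, 1.02, 0.0, -0.49], [0.13, 0.43, -0.12, 1.02, 0.0, 0.41]]
False
down t 32.08 p [0.5766 0.1519 0.1997] F [ 0.1 -0.   0.7] w 0.398
grip t 32.39 p [0.5759 0.1534 0.2   ] F [-2.9  4.8  3.5] w 0.142
0.25 t 32.72 p [0.5761 0.1531 0.2001] F [-3.   4.9  5.2] w 0.136
0.5 t 33.04 p [0.5762 0.1527 0.2   ] F [-2.2  3.9  5.9] w 0.142
0.75 t 33.37 p [0.5762 0.1522 0.2   ] F [-3.1  2.5  5.7] w 0.14
1 t 33.69 p [0.5761 0.1518 0.2001] F [-3.2  1.6  5.3] w 0.145
[ 0.24  0.66 -0.03]
up t 36.27 p [0.3714 0.3913 0.3296] F [-0.1  0.5  0.8] w 0.401
top shift ((0.013688524052867024, 0.023117468236158345), 0.9811305423577626)
side shift ((0.08700416727303661, 0.01374937237107332), 0.8893046879474028)
[[204 199 174 146 198 206 208 205 204 206 204 181 144 195 206 199 184 160
  140 128]
 [207 203 184 142 175 204 208 207 203 204 199 165 148 203 211 212 208 197
  176 147]
 [208 205 189 143 159 202 206 209 205 201 184 145 168 204 211 213 212 210
  202 184]
 [208 206 194 157 164 202 208 205 194 162 150 150 186 204 209 212 213 212
  209 201]
 [205 208 201 191 190 201 201 195 163 112 119 149 149 1
[... 699 characters left out ...]
  105 121]
 [ 75  74  74  73  73  71  72  73  92 110  83  68  65  64  64  62  62  68
   92 118]
 [ 74  74  73  72  71  71  70  71  75  79  69  65  65  63  64  62  58  63
   82 110]
 [ 72  71  72  72  72  72  71  71  68  70  68  63  62  64  62  61  62  62
   78 106]
 [ 71  72  73  70  72  70  72  70  72  69  68  67  66  62  66  64  62  63
   76 107]
 [ 70  72  71  70  71  69  69  70  69  71  66  65  65  66  61  62  62  62
   76 106]]
-5 [[344.9, 203.4], [345.2, 198.6], [345.6, 192.9]]
-10 [[344.9, 203.4], [345.6, 198.7], [346.5, 193.0]]
-15 [[344.9, 203.4], [346.0, 198.8], [347.4, 193.2]]
-20 [[344.9, 203.4], [346.4, 198.9], [348.3, 193.5]]
-25 [[344.9, 203.4], [346.8, 199.0], [349.2, 193.9]]
```

View pics/t8.png

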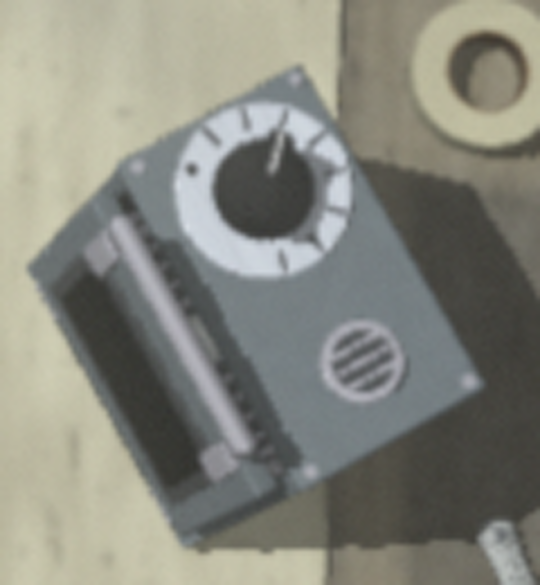

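```bash
python3 - <<'E'
from h import *
for t in("cap","lever_arm"):print(t,bot.search_frame("top",t)[:1])
bot.close_job()
E
```

```text
cap [{'bbox': [228.9, 200.3, 26.7, 24.1], 'confidence': 0.68}]
lever_arm [{'bbox': [392.4, 279.3, 17.0, 31.7], 'confidence': 0.64}]
the job is handed in; nothing more can be done
```

The job is done and handed in at about 36 s of the 64 s; `close_job` gives no verdict, so these are my own last checks.

I pulled the door flat by its handle, stood the elbow upright in the middle of the rack, and pushed the door shut again. I then turned the dial about 51° clockwise.

- **Door:** shut. The handle is within about 0.1 px of its starting place in both camera views.
- **Elbow:** it stood upright on the rack after release, about 4 mm from where I aimed it. With the door shut I could see only part of what looks like its rim through the gap, so its place inside was not measured.
- **Dial:** the pointer reads about -15° in the world frame against about -15.5° for the third line, which is well within the 0.12 rad (7°) allowed.
- **Cap and lever arm:** their detected boxes are within about 3 px (roughly 6 mm) of the start, which is the detector's own scatter.
- **Forces:** shutting the door put up to about 41 N on the wrist, higher than expected but far under the 120 N limit. I put this down to a small error in the arc I followed with the handle gripped.

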